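Unlock the bench shaker and park its locking pin

TASK

Unlock the bench shaker: draw the T-handled locking pin up out of its bore at the side of the shaker and park it in the open notch of the bracket on the shaker's front, slid fully in and hanging upright by its collar. Let go of it there, and leave the cup on the shaker and the bottle and vial beside it standing where they are.

Things in the scene. Friction and masses are not known exactly. Their poses are not given: they have to be found in the camera images.
- shaker: white bench shaker, fixed: base 150 (x) x 200 (y) mm, aluminium platform with top at 95 mm and a 2 mm rubber mat on it. Origin on the worktop under the base's centre; -x is its front (rail, knob, dark display), +y the side with the locking lug. A lug 46 x 44 mm with the bore stands at x = -35, y = +122 mm, its top level with the platform.
- bore (a point): centre of the bore's mouth, on the top face of the lug (95 mm above the worktop); vertical through bore, 14.5 mm wide, 70 mm deep. Axes as the shaker's.
- bracket: steel parking bracket on the front rail of the shaker, fixed; where along the rail it sits differs each time. Its horizontal fork plate, 58 mm wide and 6 mm thick, top at 115 mm above the worktop, stands 70 mm out from the rail in the direction -x. Origin on the worktop below the fork's root; axes as the shaker's.
- notch (a point): seat of the notch: the point on the fork plate's top face (115 mm up) where the axis of a fully parked pin lies, 28 mm in front of the fork's root. The notch is 17 mm wide, runs along x, closed behind the seat (+x) by a wall 8.5 mm behind this point, open to -x: its straight part is 32 mm long in front of the seat, then the rounded tips of the prongs flare out over a further 10 mm. Axes as the bracket's; free space in front, above and below.
- pin_bar (a point): centre of the black T-bar of the loose locking pin (150 g, mass varies by 0.7 to 1.4): bar 64 mm long (x axis of this point), 14 mm thick (y), 22 mm tall; z points up along the pin. The whole pin is 115 mm long. The bar's underside lies 18 mm above the collar's top face.
- pin_collar (a point): centre of the underside of the pin's round collar (34 mm diameter, 5 mm thick), 34 mm below the bar's centre; it rests on the lug at the start and on the fork plate when parked.
- pin_foot (a point): lower end of the pin's round steel shank (12 mm diameter, 70 mm from collar to foot, tapered foot), 104 mm below the bar's centre.
- sample_cup: specimen cup with yellow lid, 58 mm wide, 59 mm tall, loose on the shaker's mat; origin at its underside. To be left alone.
- brown_bottle: brown bottle with black cap, 52 mm wide, 104 mm tall, loose on the worktop; origin at its underside. To be left alone.
- vial: white vial with green cap, 25 mm wide, 49 mm tall, loose on the worktop; origin at its underside. To be left alone.
Things that resemble listed ones, but are neither listed nor needed, are in the scene too. What is shaped like the part that bears pin_bar but yellow is not meant.

How it is judged:
On the way:
1. the pin is drawn clear of the bore (z of pin_foot in the frame of bore above 0 m), for 0.1 s.
At the end, for the whole second after the job is handed in: The pin hangs in the notch by its collar: collar underside within 4 mm of the fork plate's top in height, within 10 mm of the notch's seat sideways, pin within 0.12 rad of upright, at rest and released (horizontal distance between pin_collar and notch below 0.01 m and z of pin_collar in the frame of notch between -0.004 and 0.004 m and angle between pin_bar's own z axis and vertical below 0.12 rad and linear speed of pin below 0.02 m/s); the robot touches nothing.
It fails at once if the cup on the shaker is displaced by more than 30 mm or tipped (distance of sample_cup from where it was at the start of the episode above 0.03 m or angle between sample_cup's own z axis and vertical above 0.5 rad).
It fails at once if the brown bottle or the vial is displaced by more than 30 mm or tipped (distance of any of brown_bottle, vial from where it was at the start of the episode above 0.03 m or angle between any of brown_bottle, vial's own z axis and vertical above 0.5 rad).
It also fails if it takes over 43 s, if anything falls off the work surface, if the arm or the gripper's body presses on something with over 40 N, if the wrist force passes 120 N, or if a joint passes its speed limit or range.

ROBOT

A 6-joint arm with a two-finger parallel gripper is mounted at the origin on a cart in front of the work surface, level with it; the furniture and walls round the work are solid. World frame = base frame: x ahead of the robot, y to its left, z up, the work surface at z = 0. Lengths are in m, angles in rad, forces in N, time in s.
With the tool pointing down it reaches from about 0.3 to 1 m from the base axis. Payload 5.1 kg.
Tool frame: the origin (TCP) lies at the very end of the fingers, on their centre line; the grasp point (between the pads) lies 19 mm behind it (robot.grasp_offset is the distance from the TCP to the grasp point, in m); z points along the fingers, y is the line along which they close (so a half turn about z gives the same grasp; the last joint's range is limited). The gripper opens to 95 mm and grips with 3 to 60 N. Pads are 20 mm wide; open, the fingers measure 119 mm over their backs; the gripper's body (75 mm by 180 mm) begins 59 mm behind the grasp point.
Start: joints at [-1.307, 0.124, 1.65, -0, 1.367, -0.083], TCP at [0.221, -0.611, 0.215] pointing down, gripper open.
Joint ranges: [-2.61, 2.61], [-1.02, 2.33], [0.03, 2.71], [-1.35, 4.49], [0.32, 2.68], [-2.91, 2.91]. Speed limits (rad/s): [2.57, 2.57, 3.14, 3.14, 3.14, 3.14].

INTERFACE

Orientations are given as a unit quaternion [w, x, y, z].
In Python, from station import robot gives the robot as it stands.
- The arm moves only by the shell command python3 -m jog 'ROWS'. ROWS is JSON, a list that holds one entry, the list of rows, each a list of 7 numbers: the shift along the tool's x, y, z scaled (see below), then the turn, a rotation vector about the tool's x, y, z scaled (see below), then the opening, from -1 (shut) to 1 (fully open). A call has 1 to 12 rows; each row shifts and turns the commanded pose from where the row before left it, along the tool's axes as they then stand; what a row does not reach is not made up. The controller multiplies each number of a shift by 40 mm and each number of a turn by 6 degrees. A row lasts 1/10 s, in which the tool goes at most 50 mm and 8.59 degrees, less where a joint would pass 70% of its speed; a pose out of reach is approached as far as the arm can. A call with a number of a shift or a turn outside -1 to 1 is refused whole. A call with a gripper value outside its range is refused whole. The fingers move at their own pace and stop on an object; the grip force is fixed at half the most. Time passes only in rows, so rows that do not move let the fingers close. It gives the time, the measured TCP pose, the force, the opening and the grip force at its end, in the units of the state.
- robot.sense(): the state, without advancing time (a new reading comes with each control period).
- robot.capture(name): name is "scene" or "top" or "wrist"; returns a dict with "image" (420x560x3 uint8, red, green, blue), "fx", "fy", "cx", "cy" (pixels), "cam_to_world" (4x4, takes a point from camera to world coordinates); the wrist camera has in their place "hand_eye" (4x4, takes a point from camera to tool coordinates, whose origin is the TCP and whose axes are the flange's). Camera axes: x right, y down, z forward; pixel columns grow to the right and rows downward; lengths in m; the calibration is good to about 2 mm. A picture is of the moment at which its call begins: read the wrist's pose just before it. There is no depth.
- robot.hand_in(): hands the job in; it is judged then, once.
The state is a dict: "time": time; "joint_positions": joint angles; "joint_velocities": joint speeds; "joint_torque": joint torques, N m; "tcp_pos": TCP position; "eef_rot": TCP orientation; "wrist_force": force on the tool from outside, world axes, zero at the start; "wrist_torque": the same for the moment, N m; "grip_width": finger opening in m; "grip_force": force on a finger pad.
Only numpy, scipy, OpenCV 4.12 (cv2) and the standard library are available. Lean on these libraries where they do the work, as an engineer would, in place of code of your own. Each camera call takes 0.05 s, during which the arm holds its last target. There are 200 camera calls.

## Working session

There is one attempt and no reset: what is moved stays moved. The work goes in short steps, Python scripts to look and compute and a shell command to move; the robot and the scene stay as the last step left them, time stands still between calls to the robot, and variables do not carry over. Pictures are saved under pics/ and viewed, at most 10 in all, crops included, and the job is handed in when it is done.

```bash
mkdir -p pics; ls; python3 - <<'E'
from station import robot
import cv2
s=robot.sense();print(s['time'],s['tcp_pos'],s['eef_rot'],s['grip_width'])
for n in("scene","top"):
    c=robot.capture(n);cv2.imwrite(f'pics/{n}0.png',c['image'][:,:,::-1])
    print(n,c['fx'],c['fy'],c['cx'],c['cy'],c['cam_to_world'])
E
```

```text
pics
0.0 [ 0.22073893 -0.6106883   0.21341802] [-1.01905509e-03  9.85001052e-01  1.72545301e-01 -8.72801928e-05] 0.09508051843589475
scene 522.520335252346 522.520335252346 278.49461900669945 212.28208086429925 [[-0.52443649 -0.55215681  0.64814291 -0.06350592]
 [-0.8511799   0.32082727 -0.4154066   0.44126801]
 [ 0.02142766 -0.7695406  -0.6382383   0.73851824]
 [ 0.          0.          0.          1.        ]]
top 439.85773507114556 439.85773507114556 276.1277100943813 208.5403494309313 [[ 0.02010165 -0.98384084  0.17791327  0.39108529]
 [-0.99954973 -0.02374089 -0.01834972  0.02859343]
 [ 0.02227702 -0.1774643  -0.98387507  1.19962873]
 [ 0.          0.          0.          1.        ]]
```

View pics/scene0.png

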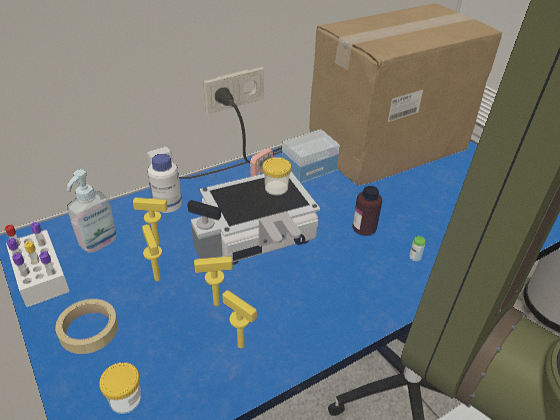

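View pics/top0.png

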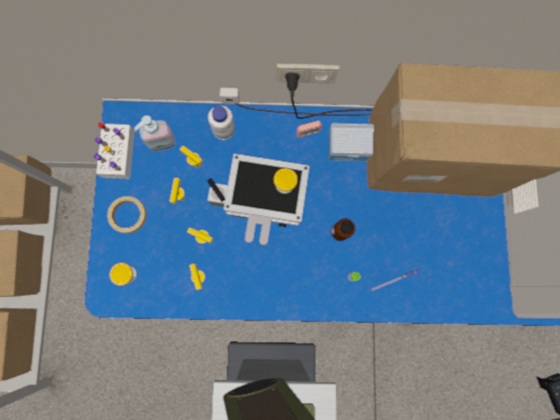

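Scene: the only black T-bar is at (204,210) in scene and (216,189) in top, above the lug. The yellow T-pins at scene (150,205), (152,242), (213,267) and (239,305) are decoys. The bracket fork is at scene (285,230) and top (258,230), the bottle at (368,210) and the vial at (417,250). Next, a close crop to check.

```bash
python3 - <<'E'
import cv2,numpy as np
a=cv2.imread('pics/scene0.png')[170:270,170:330];b=cv2.imread('pics/top0.png')[145:255,195:315]
a=cv2.resize(a,None,fx=5,fy=5,interpolation=2);b=cv2.resize(b,None,fx=5,fy=5,interpolation=2)
cv2.imwrite('pics/cs.png',a);cv2.imwrite('pics/ct.png',b)
E
```

```text
(no output)
```

View pics/cs.png

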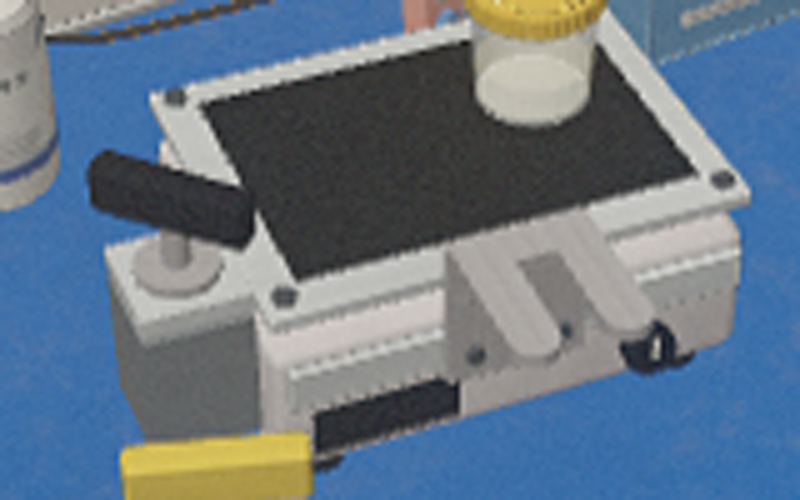

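View pics/ct.png

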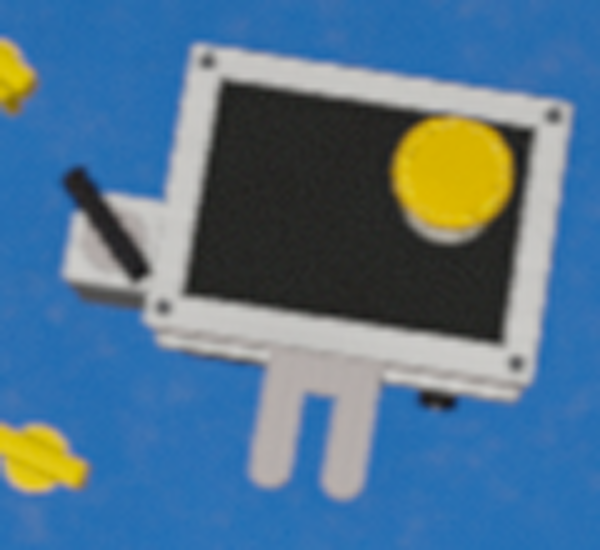

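The crop confirms the black bar, with its collar on the lug. In the top crop the bar ends are at (75,180) and (140,272) and the notch's closed end is at about (318,395). In the scene crop the collar is at (178,268) and the notch end at about (543,258).

```bash
cat > h.py <<'E'
import numpy as np
S=dict(f=522.520335,c=(278.4946,212.2821),o=(170,170),T=np.array([[-0.52443649,-0.55215681,0.64814291,-0.06350592],[-0.8511799,0.32082727,-0.4154066,0.44126801],[0.02142766,-0.7695406,-0.6382383,0.73851824]]))
T=dict(f=439.857735,c=(276.1277,208.54035),o=(195,145),T=np.array([[0.02010165,-0.98384084,0.17791327,0.39108529],[-0.99954973,-0.02374089,-0.01834972,0.02859343],[0.02227702,-0.1774643,-0.98387507,1.19962873]]))
def P(cam,u,v,z,crop=True):
    if crop:u,v=(u-2)/5+cam['o'][0],(v-2)/5+cam['o'][1]
    d=cam['T'][:,:3]@np.array([(u-cam['c'][0])/cam['f'],(v-cam['c'][1])/cam['f'],1]);o=cam['T'][:,3]
    return (o+d*(z-o[2])/d[2])[:2]
E
python3 - <<'E'
from h import *
np.set_printoptions(precision=4,suppress=True)
c=[P(T,*p,.095) for p in((207,61),(554,115),(516,362),(163,306))]
d=(c[0]-c[1])+(c[3]-c[2]); y=np.arctan2(d[1],d[0])-np.pi/2
d2=(c[0]-c[3])+(c[1]-c[2]); y2=np.arctan2(d2[1],d2[0])
print('yaw',y,y2,'size',np.linalg.norm(d)/2,np.linalg.norm(d2)/2)
m=np.mean(c,0);yaw=(y+y2)/2;ex=np.array([np.cos(yaw),np.sin(yaw)]);ey=np.array([-ex[1],ex[0]])
print('centre',m,'bore',m-.035*ex+.122*ey)
a,b=P(T,75,180,.14),P(T,140,272,.14);print('bar T',a,b,(a+b)/2,np.linalg.norm(a-b),np.arctan2(*(a-b)[::-1]))
print('collar S',P(S,178,266,.1),'collar T',P(T,115,237,.1))
w=P(T,318,395,.115);l,r=P(T,270,485,.115),P(T,343,497,.115)
print('wall',w,'seat',w-.0085*ex)
print('S wall',P(S,543,258,.115)-.0085*ex)
print('tips mid',(l+r)/2,'w',np.linalg.norm(l-r),'seat from tips',(l+r)/2+.038*ex)
print('root mid guess',P(T,325,350,.115))
for n,u,v,z in(('bottle',343,222,.1),('vial',355,276,.045),('ydecoy',203,237,.1),):print(n,P(T,u,v,z,False))
print('cup lid',P(T,453,173,.156))
E
```

```text
yaw -0.1345095831115919 -0.13715504229098618 size 0.18243974975875107 0.1315945856567389
centre [0.6478 0.0336] bore [0.6296 0.1592]
bar T [0.6488 0.1744] [0.6033 0.1405] [0.626  0.1575] 0.05676456916282571 0.640625482001828
collar S [0.6274 0.1597] collar T [0.6292 0.1582]
wall [0.5481 0.0522] seat [0.5396 0.0534]
S wall [0.5398 0.0505]
tips mid [0.5001 0.0566] w 0.03654046347122628 seat from tips [0.5377 0.0514]
root mid guess [0.5708 0.0493]
bottle [ 0.5593 -0.1622]
vial [ 0.4262 -0.2021]
ydecoy [0.5132 0.1896]
cup lid [ 0.6531 -0.0116]
```

```bash
python3 -m jog '[[[0,0,-0.4,0,0,-0.93,0],[0,0,-0.4,0,0,-0.93,0],[0,0,-0.4,0,0,-0.93,0],[0.98,-0.46,0,0,0,0,0],[0.98,-0.46,0,0,0,0,0],[0.98,-0.46,0,0,0,0,0],[0.98,-0.46,0,0,0,0,0],[0.98,-0.46,0,0,0,0,0],[0.98,-0.46,0,0,0,0,0],[0.98,-0.46,0,0,0,0,0],[0.98,-0.46,0,0,0,0,0],[0.98,-0.46,0,0,0,0,0]]]'
python3 -m jog '[[[0.98,-0.46,0,0,0,0,0],[0.98,-0.46,0,0,0,0,0],[0.98,-0.46,0,0,0,0,0],[0.98,-0.46,0,0,0,0,0],[0.98,-0.46,0,0,0,0,0],[0.98,-0.46,0,0,0,0,0],[0.98,-0.46,0,0,0,0,0],[0.98,-0.46,0,0,0,0,0],[0.98,-0.46,0,0,0,0,0],[0.98,-0.46,0,0,0,0,0],[0.3,-0.14,0,0,0,0,0],[0,0,0,0,0,0,0]]]'
python3 - <<'E'
from station import robot
import cv2,numpy as np,pickle
from scipy.spatial.transform import Rotation as R
s=robot.sense();c=robot.capture('wrist')
cv2.imwrite('pics/w1.png',c['image'][:,:,::-1])
q=s['eef_rot'];Rm=R.from_quat([q[1],q[2],q[3],q[0]]).as_matrix()
T=np.eye(4);T[:3,:3]=Rm;T[:3,3]=s['tcp_pos'];M=T@c['hand_eye']
pickle.dump((M,c['fx'],c['cx'],c['cy']),open('w1.pkl','wb'))
print(s['tcp_pos'],'yaw x',np.arctan2(Rm[1,0],Rm[0,0]),Rm[:,2])
for n,p in(('bar',(.627,.158,.14)),('seat',(.539,.052,.115))):
    x=np.linalg.inv(M)@[*p,1];print(n,x[:2]/x[2]*c['fx']+[c['cx'],c['cy']])
E
```

```text
time: 1.3
tcp_pos: [0.4056, -0.2662, 0.2622]
eef_rot: [-0.0, 0.949, 0.314, -0.0]
wrist_force: [1.7, -0.2, -1.0]
grip_width: 0.0475
grip_force: 0.0
time: 2.5
tcp_pos: [0.6166, 0.1264, 0.2616]
eef_rot: [-0.0, 0.949, 0.315, -0.001]
wrist_force: [-0.1, -0.1, -0.7]
grip_width: 0.0477
grip_force: 0.0
[0.61655141 0.12641654 0.26164577] yaw x 0.6414746352133515 [-1.73736233e-03 -4.22264415e-04 -9.99998402e-01]
bar [258.89540455 171.63199795]
seat [297.39061835 311.23897703]
```

View pics/w1.png

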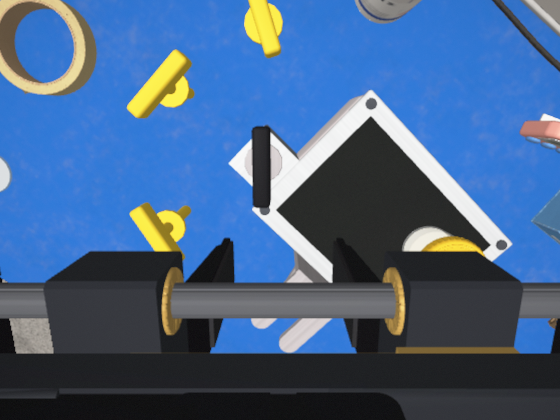

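The wrist image shows the bar vertical, from (261,128) to (262,207), parallel to tool x. The collar is around (263,162).

```bash
python3 - <<'E'
import pickle,numpy as np
M,f,cx,cy=pickle.load(open('w1.pkl','rb'))
def P(u,v,z):
    d=M[:3,:3]@[(u-cx)/f,(v-cy)/f,1];o=M[:3,3];return (o+d*(z-o[2])/d[2])[:2]
a,b=P(261,128,.14),P(262,207,.14);m=(a+b)/2
print(a,b,m,np.linalg.norm(a-b),np.arctan2(*(a-b)[::-1]),'collar',P(263,162,.1))
t=.6415;g=m-[.6166,.1264];print('dx,dy',g@[np.cos(t),np.sin(t)],g@[np.sin(t),-np.cos(t)])
E
```

```text
[0.65494787 0.17625596] [0.60548291 0.13935797] [0.63021539 0.15780697] 0.06171096632362912 0.6408989405907628 collar [0.63012263 0.15893017]
dx,dy 0.02970250132424772 -0.017015813031039766
```

```bash
python3 -m jog '[[[0.74,-0.42,0,0,0,0,0],[0,0,0.9,0,0,0,0],[0,0,0.9,0,0,0,0],[0,0,0.6,0,0,0,0],[0,0,0,0,0,0,0],[0,0,0,0,0,0,0]]]'
python3 - <<'E'
from station import robot
import cv2
c=robot.capture('wrist');s=robot.capture('scene')
import numpy as np
b=cv2.resize(s['image'][150:250,160:290],(560,430))
cv2.imwrite('pics/w2.png',cv2.resize(np.hstack([c['image'][:,:,::-1],cv2.resize(b[:,:,::-1],(547,420))]),(800,304)))
E
```

```text
time: 3.15
tcp_pos: [0.6301, 0.1549, 0.1671]
eef_rot: [0.0, 0.95, 0.313, -0.0]
wrist_force: [0.0, -0.3, 0.3]
grip_width: 0.0473
grip_force: 0.0
```

View pics/w2.png

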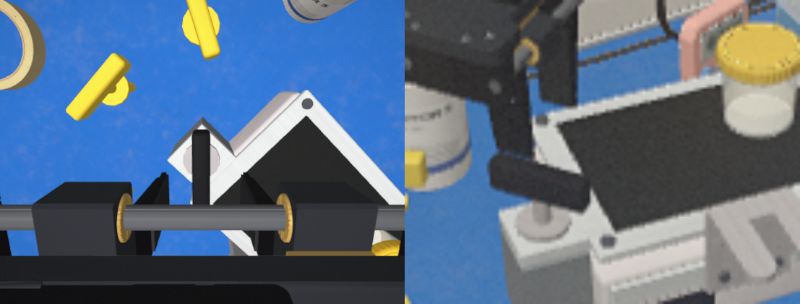

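The bar lies centred between the open fingers, so I descend and close.

```bash
python3 -m jog '[[[0.05,-0.06,0.7,0,0,0,0],[0,0,0.65,0,0,0,0],[0,0,0,0,0,0,0],[0,0,0,0,0,0,-1],[0,0,0,0,0,0,-1],[0,0,0,0,0,0,-1],[0,0,0,0,0,0,-1],[0,0,0,0,0,0,-1],[0,0,0,0,0,0,-1],[0,0,0,0,0,0,-1]]]'
```

```text
time: 4.25
tcp_pos: [0.631, 0.1595, 0.1136]
eef_rot: [0.0, 0.949, 0.314, 0.001]
wrist_force: [-0.4, -0.7, 3.7]
grip_width: 0.0137
grip_force: 30.0
```

```bash
python3 -m jog '[[[0,0,-0.3,0,0,0,-1],[0,0,-0.3,0,0,0,-1],[0,0,-0.3,0,0,0,-1],[0,0,-0.3,0,0,0,-1],[0,0,-0.3,0,0,0,-1],[0,0,-0.3,0,0,0,-1],[0,0,-0.3,0,0,0,-1],[0,0,-0.3,0,0,0,-1],[0,0,-0.3,0,0,0,-1],[0,0,-0.3,0,0,0,-1],[0,0,0,0,0,0,-1],[0,0,0,0,0,0,-1]]]'
python3 - <<'E'
from station import robot
import cv2,numpy as np
c=robot.capture('scene');np.save('sc3.npy',c['image'])
cv2.imwrite('pics/s3.png',cv2.resize(c['image'][90:270,160:400,::-1],(800,600),interpolation=2))
E
```

```text
time: 5.45
tcp_pos: [0.6306, 0.1594, 0.2329]
eef_rot: [0.0, 0.949, 0.314, 0.0]
wrist_force: [-0.7, 0.2, -1.5]
grip_width: 0.0141
grip_force: 30.0
```

View pics/s3.png

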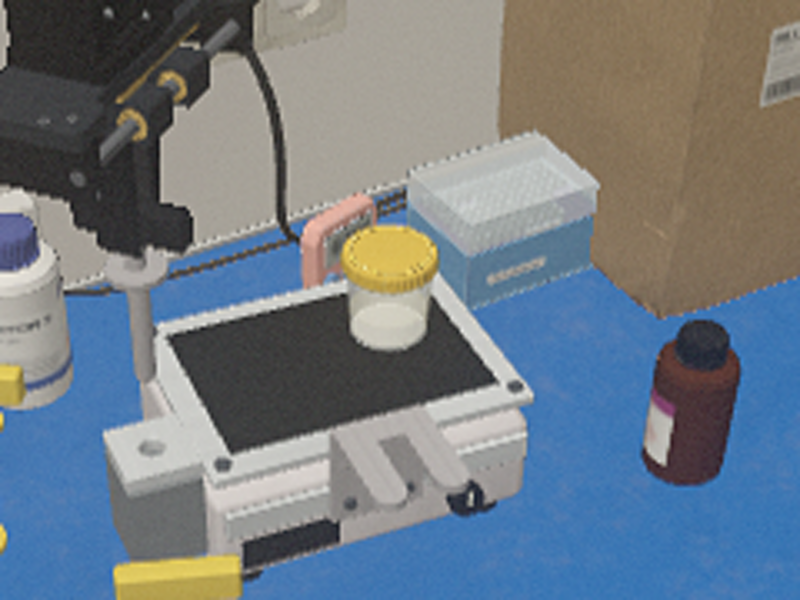

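The pin is drawn: the bore is empty, the pin hangs upright in the gripper, and the foot is about 50 mm above the lug. Now I turn the tool to the notch axis in two halves and move to the front of the fork.

```bash
python3 -m jog '[[[0,0,0,0,0,0.93,-1],[0,0,0,0,0,0.93,-1],[0,0,0,0,0,0.93,-1],[0,0,0,0,0,0.93,-1],[0,0,0,0,0,0.93,-1],[0,0,0,0,0,0.93,-1],[0,0,0,0,0,0.93,-1],[0,0,0,0,0,0.92,-1],[0,0,0,0,0,0,-1],[0,0,0,0,0,0,-1]]]'
python3 - <<'E'
from station import robot
import numpy as np
from h import *
from scipy.spatial.transform import Rotation as R
s=robot.sense();q=s['eef_rot'];Rm=R.from_quat([q[1],q[2],q[3],q[0]]).as_matrix()
t=np.arctan2(Rm[1,0],Rm[0,0]);print(s['joint_positions'].round(2) if hasattr(s['joint_positions'],'round') else s['joint_positions'],t,s['tcp_pos'])
g=np.array([.539,.052])-.066*np.array([np.cos(-.136),np.sin(-.136)])-s['tcp_pos'][:2]
print('target d tool',g@[np.cos(t),np.sin(t)]/.04,g@[np.sin(t),-np.cos(t)]/.04)
print('collar/foot before turn',P(S,201.4,170.1,.219,False),P(S,204.1,204,.144,False))
E
```

```text
time: 6.5
tcp_pos: [0.6301, 0.1594, 0.2318]
eef_rot: [0.0, 0.998, -0.068, -0.001]
wrist_force: [1.2, 0.2, -1.8]
grip_width: 0.0141
grip_force: 30.0
[0.17 0.11 1.63 0.   1.4  1.87] -0.1370663920498348 [0.63010077 0.15935243 0.23176584]
target d tool -3.5394482151394597 2.9715939566188854
collar/foot before turn [0.62714612 0.15811749] [0.6278513  0.15841323]
```

```bash
python3 -m jog '[[[-0.59,0.5,0,0,0,0,-1],[-0.59,0.5,0,0,0,0,-1],[-0.59,0.5,0,0,0,0,-1],[-0.59,0.5,0,0,0,0,-1],[-0.59,0.5,0,0,0,0,-1],[-0.59,0.5,0,0,0,0,-1],[0,0,0,0,0,0,-1],[0,0,0,0,0,0,-1],[0,0,0,0,0,0,-1]]]'
python3 - <<'E'
from station import robot
import cv2,numpy as np,pickle
from scipy.spatial.transform import Rotation as R
s=robot.sense();c=robot.capture('wrist')
cv2.imwrite('pics/w4.png',cv2.resize(c['image'][90:390,80:480,::-1],(800,600),interpolation=2))
q=s['eef_rot'];Rm=R.from_quat([q[1],q[2],q[3],q[0]]).as_matrix()
T=np.eye(4);T[:3,:3]=Rm;T[:3,3]=s['tcp_pos'];M=T@c['hand_eye']
pickle.dump((M,c['fx'],c['cx'],c['cy'],s['tcp_pos']),open('w4.pkl','wb'))
x=np.linalg.inv(M)@[.539,.052,.115,1];print('seat',x[:2]/x[2]*c['fx']+[c['cx'],c['cy']])
E
```

```text
time: 7.4
tcp_pos: [0.4742, 0.0605, 0.2329]
eef_rot: [-0.0, 0.998, -0.069, 0.0]
wrist_force: [-0.0, -0.1, -0.6]
grip_width: 0.0137
grip_force: 30.0
seat [283.36229302 121.32502679]
```

View pics/w4.png

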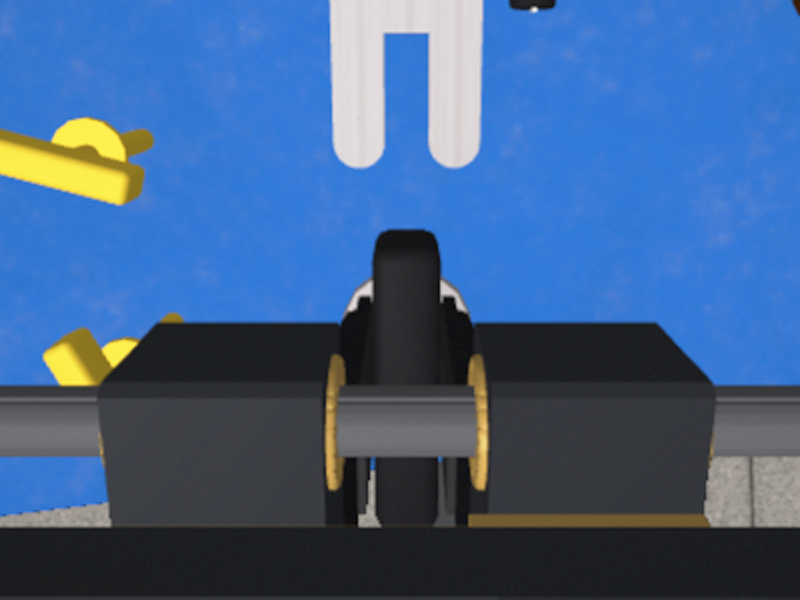

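The notch edges are at crop columns 384 and 428, its wall is at row 33, and the prong tips are at row 167. The bar is centred at column 407, with its front end at row 231.

```bash
python3 - <<'E'
import pickle,numpy as np
M,f,cx,cy,p=pickle.load(open('w4.pkl','rb'))
def P(u,v,z):
    u,v=u/2+80,v/2+90
    d=M[:3,:3]@[(u-cx)/f,(v-cy)/f,1];o=M[:3,3];return (o+d*(z-o[2])/d[2])[:2]
t=-.137;ex=np.array([np.cos(t),np.sin(t)]);ey=np.array([np.sin(t),-np.cos(t)])
r=lambda n,q:print(n,q,'tool mm',1e3*(q-p[:2])@ex,1e3*(q-p[:2])@ey)
r('wall',P(406,33,.115));r('seat',P(406,33,.115)-.0085*ex)
r('notch L',P(384,80,.115));r('notch R',P(428,80,.115))
r('tip L',P(358,167,.115));r('tip R',P(455,167,.115))
z=p[2]-.1136+.095
r('bar end top',P(407,234,z+.045));r('collar L',P(342,318,z+.005));r('collar R',P(472,318,z+.005))
E
```

```text
wall [0.54962403 0.05079992] tool mm 76.05002593522919 -0.716489032222304
seat [0.54120368 0.05196078] tool mm 67.55002593522916 -0.7164890322222981
notch L [0.53388913 0.06133382] tool mm 59.023920906672764 -9.002752556891782
notch R [0.53161571 0.04494746] tool mm 59.009721256491325 7.540559186497466
tip L [0.50273796 0.07602915] tool mm 26.157659213458054 -19.306014532334476
tip R [0.49759592 0.03890578] tool mm 26.13381557036174 18.17177389853329
bar end top [0.50710966 0.05626187] tool mm 33.18805671618566 -0.3209985663558295
collar L [0.47803783 0.07730993] tool mm 1.5140560886060488 -17.201445539045878
collar R [0.47342853 0.04393041] tool mm 1.5066401428062528 16.49481374444309
```

The pin and notch are aligned within 0.5 mm. I lower until the collar is about 6 mm above plate level, then check.

```bash
python3 -m jog '[[[0,-0.01,0.58,0,0,0,-1],[0,0,0.58,0,0,0,-1],[0,0,0.58,0,0,0,-1],[0,0,0.58,0,0,0,-1],[0,0,0,0,0,0,-1],[0,0,0,0,0,0,-1],[0,0,0,0,0,0,-1]]]'
```

```text
time: 8.15
tcp_pos: [0.475, 0.0608, 0.1415]
eef_rot: [-0.0, 0.998, -0.069, 0.001]
wrist_force: [0.1, -0.8, -1.7]
grip_width: 0.0139
grip_force: 30.0
```

```bash
python3 -m jog '[[[0.205,0,0,0,0,0,-1],[0.205,0,0,0,0,0,-1],[0.205,0,0,0,0,0,-1],[0.205,0,0,0,0,0,-1],[0.205,0,0,0,0,0,-1],[0.205,0,0,0,0,0,-1],[0.205,0,0,0,0,0,-1],[0.205,0,0,0,0,0,-1],[0,0,0,0,0,0,-1],[0,0,0,0,0,0,-1],[0,0,0,0,0,0,-1]]]'
```

```text
time: 9.25
tcp_pos: [0.5383, 0.0515, 0.1397]
eef_rot: [0.0, 0.998, -0.069, -0.0]
wrist_force: [0.3, 0.4, -0.8]
grip_width: 0.0133
grip_force: 30.0
```

```bash
python3 -m jog '[[[0.03,0,0.05,0,0,0,-1],[0,0,0.05,0,0,0,-1],[0,0,0.03,0,0,0,-1],[0,0,0,0,0,0,-1],[0,0,0,0,0,0,-1]]]'
python3 - <<'E'
from station import robot
import cv2,numpy as np
c=robot.capture('scene');w=robot.capture('wrist')
a=cv2.resize(c['image'][150:270,190:330],(490,420),interpolation=2)
cv2.imwrite('pics/s5.png',cv2.resize(np.hstack([a,w['image']])[:,:,::-1],(800,320)))
E
```

```text
time: 9.75
tcp_pos: [0.5397, 0.0513, 0.1346]
eef_rot: [-0.0, 0.998, -0.07, -0.0]
wrist_force: [0.0, 0.8, -2.0]
grip_width: 0.0139
grip_force: 30.0
```

View pics/s5.png

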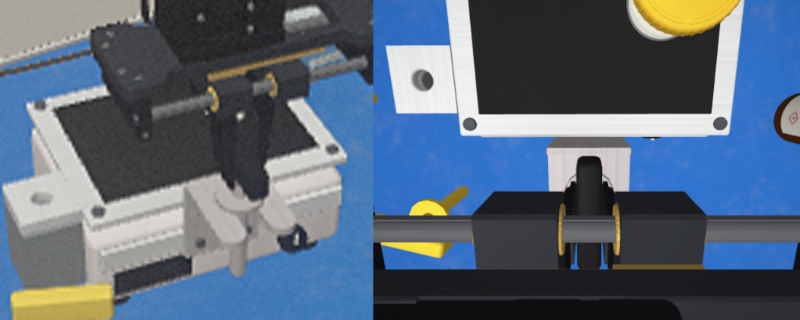

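The pin is in the notch with the collar just above the plate. I lower the last millimetres until contact.

```bash
python3 -m jog '[[[0,0,0.03,0,0,0,-1],[0,0,0.03,0,0,0,-1],[0,0,0,0,0,0,-1],[0,0,0,0,0,0,-1]]]'
```

```text
time: 10.25
tcp_pos: [0.5401, 0.0513, 0.1335]
eef_rot: [0.0, 0.998, -0.069, 0.0]
wrist_force: [-2.0, -0.9, 5.8]
grip_width: 0.0137
grip_force: 30.0
```

Contact is made and the collar is seated. I release and retreat straight up.

```bash
python3 -m jog '[[[0,0,0,0,0,0,-0.4],[0,0,0,0,0,0,-0.1],[0,0,0,0,0,0,-0.1],[0,0,0,0,0,0,-0.1],[0,0,-0.3,0,0,0,-0.1],[0,0,-0.6,0,0,0,-0.1],[0,0,-0.9,0,0,0,-0.1],[0,0,-0.9,0,0,0,-0.1],[-0.5,0,-0.3,0,0,0,-0.1],[-0.9,0,0,0,0,0,-0.1],[-0.3,0,0,0,0,0,-0.1],[0,0,0,0,0,0,-0.1]]]'
python3 - <<'E'
from station import robot
import cv2,numpy as np
c=robot.capture('scene');w=robot.capture('wrist')
a=cv2.resize(c['image'][150:270,190:330],(490,420),interpolation=2)
cv2.imwrite('pics/s6.png',cv2.resize(np.hstack([a,w['image']])[:,:,::-1],(800,320)))
E
```

```text
time: 11.45
tcp_pos: [0.4718, 0.061, 0.253]
eef_rot: [-0.0, 0.998, -0.069, 0.001]
wrist_force: [-0.5, 0.9, -0.4]
grip_width: 0.0427
grip_force: 0.0
```

View pics/s6.png

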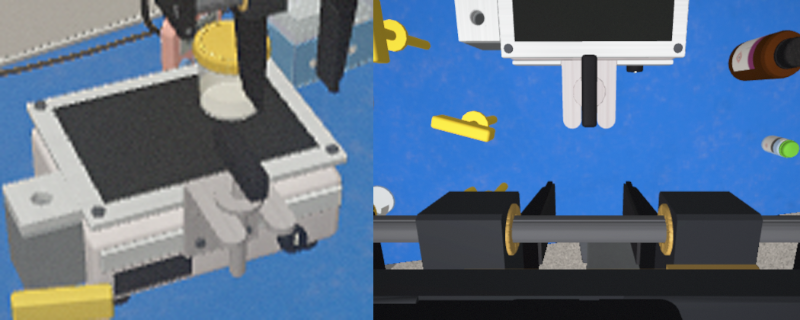

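The pin hangs upright on its collar in the notch, released. The cup, bottle and vial are standing and the gripper is clear.

```bash
python3 -c "
from station import robot
print(robot.hand_in())"
```

```text
the job is handed in; nothing more can be done
None
```

The locking pin is out of its bore and hangs upright by its collar, fully in the bracket's notch and released; the cup, bottle and vial look untouched in the last picture. I handed the job in at about 11.5 s, and no verdict came back.

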